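# Snap the carburettor parts boxes shut

## Robot

A 6-joint arm with a two-finger parallel gripper is mounted at the origin on the work surface. World frame = base frame: x ahead of the robot, y to its left, z up, the work surface at z = 0. Lengths are in mm, angles in rad, forces in N, time in s.
With the tool pointing down it reaches from about 300 to 850 mm from the base axis. Payload 5.4 kg.
Tool frame: the origin (TCP) lies between the finger pads; the fingertips stand 17 mm ahead of it and the grasp point (between the pads) lies 2 mm behind it (robot.tip_extent is the distance from the TCP to the fingertips, in mm); z points along the fingers, y is the line along which they close (so a half turn about z gives the same grasp; the last joint's range is limited). The gripper opens to 85 mm and grips with 20 to 120 N. Pads are 22 mm wide; open, the fingers measure 114 mm over their backs; the gripper's body (76 mm by 85 mm) begins 54 mm behind the grasp point. The pads swing forward as they close: fully open they stand 13 mm farther back than shut.
Start: joints at [1.022, 0.158, 1.597, -0, 1.386, -0.21], TCP at [191.114, 542.293, 248.299] pointing down, gripper open.
Joint ranges: [-2.91, 2.91], [-0.94, 2.29], [0.18, 2.7], [-1.29, 4.43], [0.17, 2.64], [-3, 3]. Speed limits (rad/s): [2.57, 2.57, 3.14, 3.14, 3.14, 3.14].

## Interface

Orientations are given as a unit quaternion [w, x, y, z].
In Python, from plant import robot, eyes, hand_in, find_in, trace gives the robot as it stands.
- The arm moves only by the shell command python3 -m handwheel 'ROWS'. ROWS is a JSON object of lists of equal length, an entry for each row: "xyz": the shift along the tool's x, y, z in m, a list of three; "rot": the turn, a rotation vector about the tool's x, y, z in degrees, a list of three; "fingers": the finger opening in m, from 0 to 0.0854. A call has exactly 5 rows; each row is the pose to reach, as a shift and turn from the pose commanded when the call began, along the tool's axes at that moment; what a row does not reach only later rows make up. A row lasts 1/12 s, in which the tool goes at most 41.7 mm and 7.16 degrees, less where a joint would pass 70% of its speed; a pose out of reach is approached as far as the arm can. A call with a gripper value outside its range is refused whole. The fingers move at their own pace and stop on an object; the grip force is fixed at half the most. Time passes only in rows, so rows that repeat a pose let the fingers close, or fill a call up. It gives the time, the measured TCP pose, the force, the opening and the grip force at its end, in the units of the state.
- robot.sense(): the state, without advancing time (a new reading comes with each control period).
- eyes.snapshot(name): name is "side" or "top"; returns a dict with "frame" (480x640x3 uint8, blue, green, red), "z_map" (480x640 float32, mm along the optical axis (not along the pixel's ray), 0 where there is no reading), "fx", "fy", "cx", "cy" (pixels), "R" (3x3) and "t" (3): a world point X has camera coordinates R X + t. Camera axes: x right, y down, z forward; pixel columns grow to the right and rows downward; lengths in mm; the calibration is good to about 2 mm. A picture is of the moment at which its call begins.
- hand_in(): hands the job in; it is judged then, once.
Trained networks look in a picture, given as the dict that the camera call returned (one of the last four; its "shot" number tells which), for a name from the list of things; names that differ only in an ending like _2 or _b are one class to them, and where a whole thing is asked for, a point or a joint stands for the part that bears it (a point fixed in the world has none). Each returns a list of dicts, best first, with "confidence" (0 to 1); they miss things now and then, are a little off and sometimes report something else, mostly with a low value. They report only what shows in the picture. A call takes as long as a camera call. They do not tell look-alikes from the thing itself.
- find_in(picture, label): "uv" ([column, row] in pixels, amid what is visible of it).
- trace(picture, label): "pixels" (480x640 bool, what is visible of it) and "uv" ([column, row] in pixels, amid what is visible of it).
The state is a dict: "time_s": time; "joint_positions": joint angles; "joint_velocities": joint speeds; "joint_efforts": joint torques, N m; "ee_pos": TCP position; "orientation": TCP orientation; "ft_force": force on the tool from outside, world axes, zero at the start; "moment": the same for the moment, N m; "gripper_width": opening from 0.0 (shut) to 1.0 (fully open); "finger_force": force on a finger pad.
Only numpy, scipy, OpenCV 4.12 (cv2) and the standard library are available. Lean on these libraries where they do the work, as an engineer would, in place of code of your own. Each camera call takes 0.05 s, during which the arm holds its last target. There are 200 camera calls.

## Task

Close the two parts boxes that hold parts, the one with the brass jets and the one with the throttle slides: swing each red lid over and press its front edge down until it snaps fully shut and stays shut by itself. Be gentle, the thin lids crack if you press much harder than the snap needs. Leave the empty box open and do not knock the other things on the bench.

Things in the scene. Friction and masses are not known exactly. Their poses are not given: they have to be found in the camera images.
- box_jets: Parts box holding small brass jets; origin on the bench under the middle of its dark foam cradle (138 x 118 x 30 mm high, fixed). x: from snap front (-x) to hinge (+x), y along the hinge. The clear tub in it is 110 x 90 mm; how high it stands differs per box and is not measured: rim and hinge line 50 to 72 mm above the origin. Hinge line at x = +55 mm. Plastic cracks above 30 N of contact force.
- box_slides: Parts box holding three aluminium throttle slides; origin on the bench under the middle of its dark foam cradle (138 x 118 x 30 mm high, fixed). x: from snap front (-x) to hinge (+x), y along the hinge. Build and strength as box_jets; its own unmeasured rim and hinge height of 50 to 72 mm. A white sprung catch sits in the middle of the tub's front wall (x = -55 mm).
- box_empty: Empty parts box, to be left open; origin on the bench under the middle of its dark foam cradle (138 x 118 x 30 mm high, fixed). x: from snap front (-x) to hinge (+x), y along the hinge. Build and strength as box_jets.
- lid_jets (a joint): Hinge angle of box_jets' red lid: 0 fully shut, 0.07 resting on the catch unsnapped, 1.57 upright, 1.95 leaning back (stop); starts 1.3 to 1.85, stays where left. Plate 118 mm from hinge to free edge, 94 wide, 5 thick, underside at the hinge line; tongue at the free edge to 123 mm, 34 wide, hangs 14 mm, white pad on top: about 8 to 10 N down there snaps it over the catch.
- lid_slides (a joint): Hinge angle of the red lid of box_slides: values, sizes and snap as joint lid_jets; starts open, 1.3 to 1.85.
- lid_empty (a joint): Hinge angle of the red lid of box_empty: values, sizes and snap as joint lid_jets; starts open, 1.3 to 1.85.
- carb: Aluminium carburettor body, about 90 x 50 x 110 mm high; bystander, origin at the underside, near its middle.
- can: Dark red can, 96 mm diameter, 140 mm high; bystander, origin at the underside, near its middle.
- jar: Amber jar, 56 mm diameter, 70 mm high; bystander, origin at the underside, near its middle.
- driver: Screwdriver, 170 mm long, lying along its x axis; bystander, origin at the underside, near its middle.
- spanner: Steel spanner, 150 mm long, lying along its x axis; bystander, origin at the underside, near its middle.
- brush: Small brush, 170 mm long, lying along its x axis; bystander, origin at the underside, near its middle.
- nut: Brass cap nut, 26 mm diameter, 22 mm high; bystander, origin at the underside, near its middle.
Not all that is in view belongs to the job. Leave any green look-alike of the box_slides alone. What is shaped like the box_empty but brown is not meant.

How it is judged (in metres and radians):
At the end, for the whole second after the job is handed in: The lids of box_jets and box_slides are snapped shut (hinge angle under 0.025 rad, about 3 mm at the free edge) and stay so untouched; the lid of box_empty is still open by more than 1.0 rad (value of joint each of lid_jets, lid_slides below 0.025 rad and value of joint lid_empty above 1 rad).
It fails at once if a parts box or its lid is pressed with more than 30 N (contact force between any of the fingers, the arm and box_jets above 30 N or contact force between any of the fingers, the arm and box_slides above 30 N or contact force between any of the fingers, the arm and box_empty above 30 N).
It fails at once if the empty box's lid is swung down (value of joint lid_empty below 1 rad).
It fails at once if another thing on the bench is pushed more than 30 mm (distance of any of carb, can, jar, driver, spanner, brush, nut from where it was at the start of the episode above 0.03 m).
It also fails if it takes over 56 s, if anything falls off the work surface, if the arm or the gripper's body presses on something with over 40 N, if the wrist force passes 120 N, or if a joint passes its speed limit or range.

## Working session

There is one attempt and no reset: what is moved stays moved. The work goes in short steps, Python scripts to look and compute and a shell command to move; the robot and the scene stay as the last step left them, time stands still between calls to the robot, and variables do not carry over. Pictures are saved under pics/ and viewed, at most 10 in all, crops included, and the job is handed in when it is done.

```bash
mkdir -p pics
cat > h.py <<'E'
import numpy as np, cv2
from plant import robot, eyes, hand_in, find_in, trace
def world(p):
    z=p["z_map"]; v,u=np.mgrid[0:480,0:640]
    c=np.stack([(u-p["cx"])/p["fx"]*z,(v-p["cy"])/p["fy"]*z,z],-1)
    return (c-np.array(p["t"]))@np.array(p["R"])
E
python3 - <<'E'
from h import *
for n in("top","side"):
    p=eyes.snapshot(n); cv2.imwrite(f"pics/{n}1.png",p["frame"]); W=world(p); np.savez(f"{n}1.npz",W=W,f=p["frame"],z=p["z_map"])
    print(n,np.round(-np.array(p["R"]).T@np.array(p["t"])),np.round(p["R"],2).tolist(),p["fx"])
    for l in ["box_jets","box_slides","box_empty","lid_jets","lid_slides","lid_empty","carb","can","jar","driver","spanner","brush","nut"]:
        print(l,[(np.round(d["uv"]).tolist(),round(d["confidence"],2),np.round(W[int(d["uv"][1]),int(d["uv"][0])]).tolist()) for d in find_in(p,l)][:4])
print(robot.sense())
E
```

```text
top [ 453.   10. 1308.] [[-0.01, -1.0, -0.01], [-1.0, 0.01, -0.06], [0.06, 0.01, -1.0]] 503.94220527087907
box_jets [([333.0, 234.0], 0.84, [551.0, 2.0, 24.0])]
box_slides [([465.0, 330.0], 0.75, [311.0, -323.0, 55.0]), ([437.0, 233.0], 0.59, [552.0, -269.0, 9.0]), ([500.0, 182.0], 0.56, [674.0, -415.0, 59.0])]
box_empty [([227.0, 237.0], 0.81, [548.0, 270.0, 26.0]), ([228.0, 337.0], 0.77, [296.0, 262.0, 51.0])]
lid_jets [([335.0, 206.0], 0.62, [603.0, -2.0, 195.0]), ([287.0, 288.0], 0.48, [415.0, 117.0, 26.0]), ([227.0, 237.0], 0.37, [546.0, 270.0, 28.0])]
lid_slides [([436.0, 209.0], 0.97, [593.0, -229.0, 179.0]), ([503.0, 178.0], 0.87, [685.0, -425.0, 53.0]), ([469.0, 335.0], 0.7, [297.0, -332.0, 57.0]), ([435.0, 236.0], 0.68, [545.0, -258.0, 37.0])]
lid_empty [([212.0, 218.0], 0.92, [584.0, 288.0, 126.0]), ([230.0, 344.0], 0.62, [282.0, 258.0, 59.0])]
carb [([401.0, 150.0], 0.74, [750.0, -167.0, 99.0])]
can [([157.0, 199.0], 0.85, [629.0, 412.0, 138.0]), ([514.0, 288.0], 0.62, [408.0, -464.0, -1.0])]
jar []
driver [([287.0, 291.0], 0.72, [407.0, 117.0, 26.0])]
spanner [([337.0, 2
[... 1693 characters left out ...]
tions': array([ 1.02190699e+00,  1.58402401e-01,  1.59695800e+00,  2.07042111e-05,
        1.38619828e+00, -2.10104938e-01]), 'joint_velocities': array([-0.00123398,  0.00050253, -0.00155879, -0.00040863,  0.00028395,
       -0.00110719]), 'joint_efforts': array([ 2.71549543e-04, -3.96004701e+01, -3.31698382e+01, -2.13808476e-04,
        5.25041214e-04, -3.68705258e-06]), 'ee_pos': array([191.1145614 , 542.31330479, 248.31885907]), 'orientation': array([-3.15856450e-06,  1.68585153e-01,  9.85687093e-01,  1.95501515e-05]), 'ft_force': array([-0.10188317,  0.02394409,  1.0762306 ]), 'moment': array([0.02693985, 0.00279956, 0.01321657]), 'finger_force': 0.0, 'gripper_width': 1.0009736597280277}
```

View pics/top1.png

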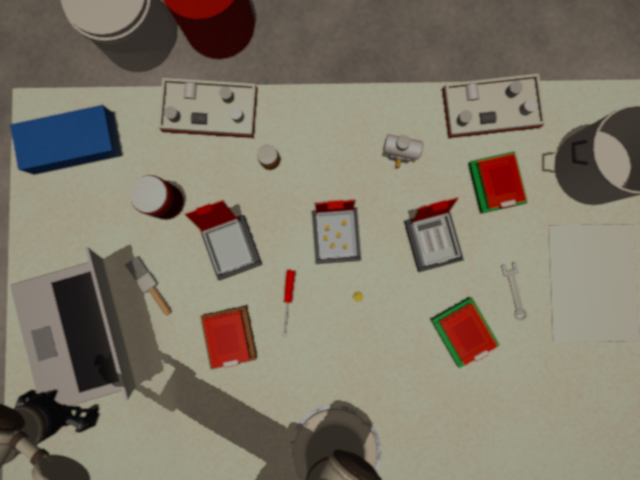

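View pics/side1.png

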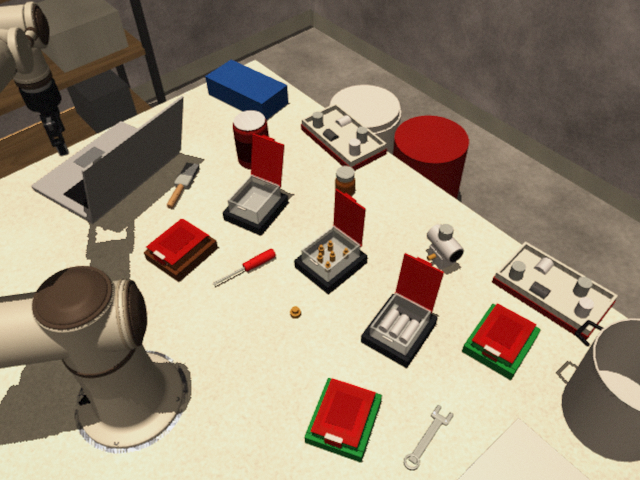

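The boxes that matter, in the top view: jets (336,234), with brass dots and a black cradle; slides (435,240), with three cylinders and a black cradle. The empty box is at (230,245). The green look-alikes at (498,182) and (465,332) and the brown one at (229,337) are already closed and not meant. Next I'll take an enlarged crop and fit the geometry.

```bash
cat > fit.py <<'E'
from h import *
P=[];C=[]
for n in("top","side"):
    d=np.load(n+"1.npz"); m=d["z"]>0; P.append(d["W"][m]); C.append(cv2.cvtColor(d["f"],cv2.COLOR_BGR2HSV)[m].astype(int))
src=np.r_[np.zeros(len(P[0])),np.ones(len(P[1]))];P=np.vstack(P);C=np.vstack(C)
for nm,c in(("jets",(550,2)),("slides",(550,-258)),("empty",(545,270))):
    near=np.hypot(P[:,0]-c[0]-10,P[:,1]-c[1])<120
    red=((C[:,0]<8)|(C[:,0]>172))&(C[:,1]>150)&(C[:,2]>50)
    foam=near&(C[:,2]<75)&(P[:,2]>22)&(P[:,2]<36)&~red
    bench=near&(P[:,2]<6)&(P[:,2]>-8); print(nm,"bench z",[np.round(np.median(P[bench&(src==k),2]),1) for k in(0,1)])
    for k in(0,1):
        f=foam&(src==k); r=cv2.minAreaRect(P[f,:2].astype(np.float32)); print(" foam",k,f.sum(),np.round(r[0],1),np.round(r[1],1),round(r[2],1))
    rr=near&red&(P[:,2]>50)
    for sel in(0,1):
        L=P[rr&(src==sel)]
        for _ in range(6):
            m0=np.median(L,0) if _==0 else L.mean(0); nv=np.linalg.svd(L-m0,full_matrices=False)[2][2]; e=(L-m0)@nv; L=L[np.abs(e)<(8 if _<3 else 5)]
        m0=L.mean(0)
        if nv[0]<0:nv=-nv
        h=np.cross([0,0,1],nv);h/=np.linalg.norm(h); up=np.cross(nv,h); up*=np.sign(up[2]); s=(L-m0)@up; w=(L-m0)@h
        yaw=np.degrees(np.arctan2(-h[0],h[1])); x=np.array([np.cos(np.radians(yaw)),np.sin(np.radians(yaw)),0])
        top=m0+up*np.percentile(s,98); 
        print(" lid",sel,len(L),"yaw",round(yaw,1),"ang",round(np.arctan2(up[2],-up@x),3),"mid",np.round(m0),"s",np.round(np.percentile(s,[1,99]),1),"w",np.round(np.percentile(w,[1,99]),1),"top",np.round(m0+up*s.max()),"bot",np.round(m0+up*s.min()),"rms",round(e.std(),1))
E
python3 fit.py
python3 - <<'E'
import cv2,numpy as np
a=cv2.imread("pics/side1.png")[150:370,210:460]; b=cv2.imread("pics/top1.png")[190:280,190:470]
cv2.imwrite("pics/crop1.png",np.vstack([cv2.resize(a,(455,400)).copy() if 0 else cv2.copyMakeBorder(cv2.resize(a,(400,352)),0,0,180,180,0),cv2.resize(b,(760,244))]))
E
```

```text
jets bench z [np.float64(-0.6), np.float64(-2.0)]
 foam 0 254 [547.9  -7.9] [131.6 109.3] 3.8
 foam 1 532 [547.2 -12.7] [140.5 120.6] 2.7
 lid 0 267 yaw 3.8 ang 1.624 mid [608.  -3. 153.] s [-64.5  41.9] w [-43.2  41.5] top [610.  -3. 196.] bot [604.  -3.  85.] rms 1.3
 lid 1 1044 yaw 3.6 ang 1.628 mid [607.  -9. 129.] s [-59.9  62.1] w [-44.   47.3] top [611.  -9. 193.] bot [603.  -9.  65.] rms 1.7
slides bench z [np.float64(-0.6), np.float64(-1.9)]
 foam 0 364 [ 533.9 -254.9] [134.3 114.3] 14.7
 foam 1 797 [ 531.9 -259.8] [141.1 119.1] 14.2
 lid 0 373 yaw 14.1 ang 1.735 mid [ 597. -233.  133.] s [-63.   50.5] w [-47.6  39.4] top [ 605. -231.  183.] bot [ 585. -236.   57.] rms 1.4
 lid 1 1573 yaw 14.4 ang 1.736 mid [ 596. -243.  117.] s [-59.6  61.6] w [-44.1  45.8] top [ 607. -240.  180.] bot [ 586. -246.   53.] rms 1.8
empty bench z [np.float64(-0.5), np.float64(-2.1)]
 foam 0 417 [521.6 260. ] [136.8 115.8] 19.6
 foam 1 432 [519.8 258.2] [140.7 122.6] 20.4
 lid 0 756 yaw 19.7 ang 1.831 mid [588. 284. 133.] s [-58.1  59.2] w [-43.8  44.2] top [603. 289. 192.] bot [574. 279.  74.] rms 1.3
 lid 1 1141 yaw 19.5 ang 1.828 mid [588. 283. 126.] s [-57.5  62.4] w [-44.5  46.2] top [603. 289. 189.] bot [573. 278.  66.] rms 2.2
```

View pics/crop1.png

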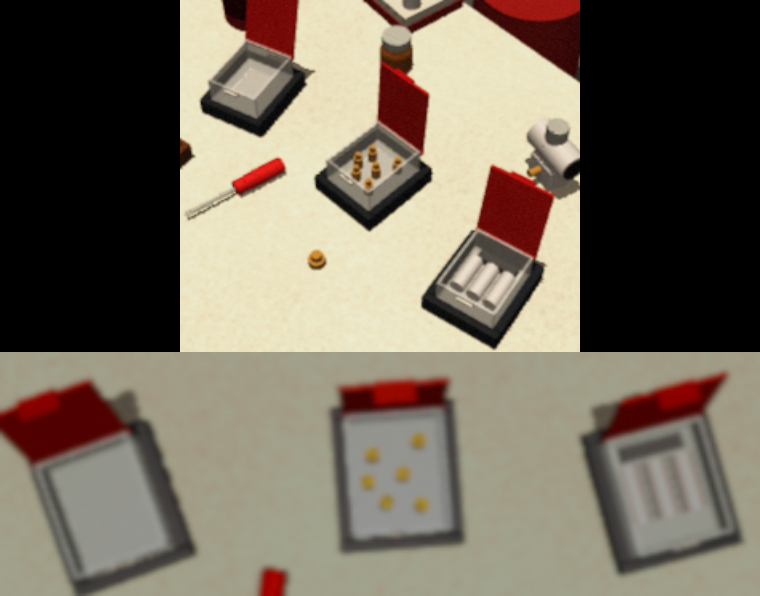

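The crop confirms it: brass jets are in the middle box, three aluminium slides in the right one, and the left one is empty. All three have black cradles. I'll move behind the jets lid with the fingers shut.

```bash
python3 -m handwheel '{"xyz":[[-0.0345,-0.0203,-0.0029],[-0.069,-0.0406,-0.0058],[-0.1035,-0.0609,-0.0087],[-0.138,-0.0812,-0.0116],[-0.1725,-0.1015,-0.0145]],"rot":[[0,0,0],[0,0,0],[0,0,0],[0,0,0],[0,0,0]],"fingers":[0,0,0,0,0]}' && python3 -m handwheel '{"xyz":[[-0.0345,-0.0203,-0.0029],[-0.069,-0.0406,-0.0058],[-0.1035,-0.0609,-0.0087],[-0.138,-0.0812,-0.0116],[-0.1725,-0.1015,-0.0145]],"rot":[[0,0,0],[0,0,0],[0,0,0],[0,0,0],[0,0,0]],"fingers":[0,0,0,0,0]}' && python3 -m handwheel '{"xyz":[[-0.0345,-0.0203,-0.0029],[-0.069,-0.0406,-0.0058],[-0.1035,-0.0609,-0.0087],[-0.138,-0.0812,-0.0116],[-0.1725,-0.1015,-0.0145]],"rot":[[0,0,0],[0,0,0],[0,0,0],[0,0,0],[0,0,0]],"fingers":[0,0,0,0,0]}' && python3 -m handwheel '{"xyz":[[-0.0345,-0.0203,-0.0029],[-0.069,-0.0406,-0.0058],[-0.0968,-0.0577,-0.0085],[-0.0968,-0.0577,-0.0085],[-0.0968,-0.0577,-0.0085]],"rot":[[0,0,-6],[0,0,-12],[0,0,-18],[0,0,-23],[0,0,-23]],"fingers":[0,0,0,0,0]}'
```

```text
time_s: 1.82
ee_pos: [320.8, 387.8, 263.1]
orientation: [0.0, 0.168, 0.986, 0.0]
ft_force: [0.6, -0.1, 0.1]
gripper_width: 0.296
finger_force: 0.0
time_s: 2.23
ee_pos: [450.0, 234.5, 277.7]
orientation: [0.0, 0.169, 0.986, 0.0]
ft_force: [0.9, 0.0, 1.2]
gripper_width: 0.003
finger_force: 0.0
time_s: 2.65
ee_pos: [579.0, 81.3, 292.0]
orientation: [0.0, 0.169, 0.986, 0.0]
ft_force: [0.1, 0.4, -0.6]
gripper_width: -0.0
finger_force: 0.0
time_s: 3.07
ee_pos: [650.8, -5.3, 299.7]
orientation: [-0.0, -0.031, 1.0, 0.0]
ft_force: [0.4, 0.1, 0.2]
gripper_width: -0.0
finger_force: 0.0
```

```bash
python3 -m handwheel '{"xyz":[[0,0,0.03],[0,0,0.06],[0,0,0.09],[0,0,0.118],[0,0,0.118]],"rot":[[0,0,0],[0,0,0],[0,0,0],[0,0,0],[0,0,0]],"fingers":[0,0,0,0,0]}' && python3 -m handwheel '{"xyz":[[0.008,0,0],[0.016,0,0],[0.022,0,0],[0.028,0,0],[0.034,0,0]],"rot":[[0,0,0],[0,0,0],[0,0,0],[0,0,0],[0,0,0]],"fingers":[0,0,0,0,0]}'
python3 - <<'E'
from h import *
p=eyes.snapshot("side"); cv2.imwrite("pics/s2.png",cv2.resize(p["frame"][100:340,230:510],(700,600)))
E
```

```text
time_s: 3.48
ee_pos: [645.5, -1.7, 175.1]
orientation: [-0.006, -0.031, 1.0, 0.001]
ft_force: [-1.0, -0.3, -1.5]
gripper_width: 0.005
finger_force: 0.0
time_s: 3.9
ee_pos: [616.4, -5.4, 183.8]
orientation: [0.001, -0.031, 1.0, -0.0]
ft_force: [-0.3, 0.1, 0.8]
gripper_width: -0.003
finger_force: 0.3
```

View pics/s2.png

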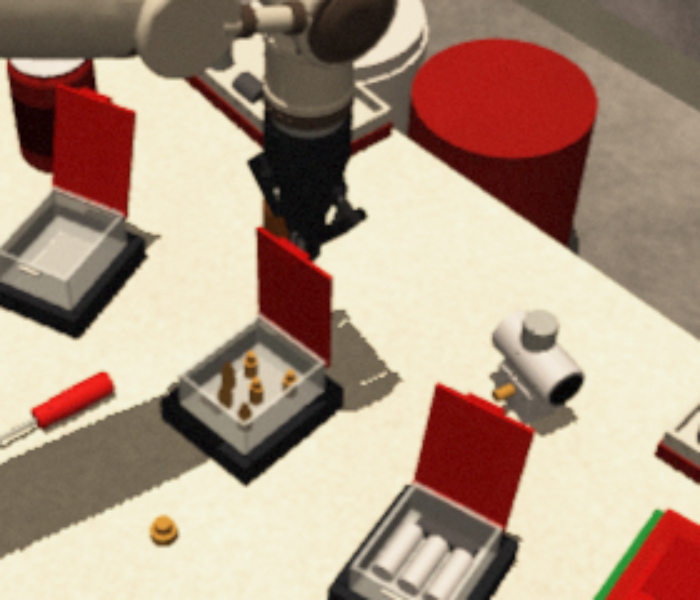

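The finger stands just behind the jets lid (crop about (300,240)), with nothing else nearby. I'll push the lid over.

```bash
python3 -m handwheel '{"xyz":[[0.006,0,0],[0.013,0,0],[0.020,0,0],[0.027,0,0],[0.034,0,0]],"rot":[[0,0,0],[0,0,0],[0,0,0],[0,0,0],[0,0,0]],"fingers":[0,0,0,0,0]}' && python3 -m handwheel '{"xyz":[[0.006,0,0.002],[0.012,0,0.005],[0.017,0,0.008],[0.022,0,0.011],[0.027,0,0.015]],"rot":[[0,0,0],[0,0,0],[0,0,0],[0,0,0],[0,0,0]],"fingers":[0,0,0,0,0]}' && python3 -m handwheel '{"xyz":[[0.005,0,0.004],[0.009,0,0.008],[0.013,0,0.012],[0.017,0,0.016],[0.021,0,0.021]],"rot":[[0,0,0],[0,0,0],[0,0,0],[0,0,0],[0,0,0]],"fingers":[0,0,0,0,0]}'
```

```text
time_s: 4.37
ee_pos: [581.4, -7.8, 182.1]
orientation: [-0.0, -0.031, 1.0, 0.0]
ft_force: [1.3, 0.9, -0.6]
gripper_width: 0.002
finger_force: 0.3
time_s: 4.78
ee_pos: [554.8, -9.5, 167.0]
orientation: [0.0, -0.031, 1.0, -0.0]
ft_force: [0.7, 0.1, 0.2]
gripper_width: 0.001
finger_force: 0.2
time_s: 5.2
ee_pos: [534.1, -10.8, 146.0]
orientation: [0.0, -0.031, 1.0, -0.0]
ft_force: [-0.2, -0.0, -0.6]
gripper_width: -0.002
finger_force: 0.2
```

```bash
python3 -m handwheel '{"xyz":[[0.004,0,0.006],[0.008,0,0.012],[0.012,0,0.019],[0.015,0,0.026],[0.018,0,0.033]],"rot":[[0,0,0],[0,0,0],[0,0,0],[0,0,0],[0,0,0]],"fingers":[0,0,0,0,0]}'
python3 - <<'E'
from h import *
p=eyes.snapshot("side"); cv2.imwrite("pics/s3.png",cv2.resize(p["frame"][100:340,230:510],(700,600)))
W=world(p); C=cv2.cvtColor(p["frame"],cv2.COLOR_BGR2HSV).astype(int)
m=((C[...,0]<8)|(C[...,0]>172))&(C[...,1]>150)&(p["z_map"]>0)&(np.hypot(W[...,0]-545,W[...,1]+10)<85)&(W[...,2]>50)
L=W[m]
for i in range(5):
    m0=np.median(L,0); nv=np.linalg.svd(L-m0,full_matrices=False)[2][2]; L=L[abs((L-m0)@nv)<5]
nv*=np.sign(nv[2]); print(len(L),nv.round(3),"angle",np.arcsin(nv[0]).round(3),"z range",np.percentile(L[:,2],[1,50,99]).round(1),"x",np.percentile(L[:,0],[1,99]).round())
E
```

```text
time_s: 5.62
ee_pos: [516.0, -11.9, 112.5]
orientation: [-0.0, -0.031, 1.0, 0.0]
ft_force: [0.7, -0.2, 0.2]
gripper_width: -0.002
finger_force: 0.2
342 [0.247 0.142 0.959] angle 0.25 z range [68.3 86.3 99.8] x [482. 606.]
```

View pics/s3.png

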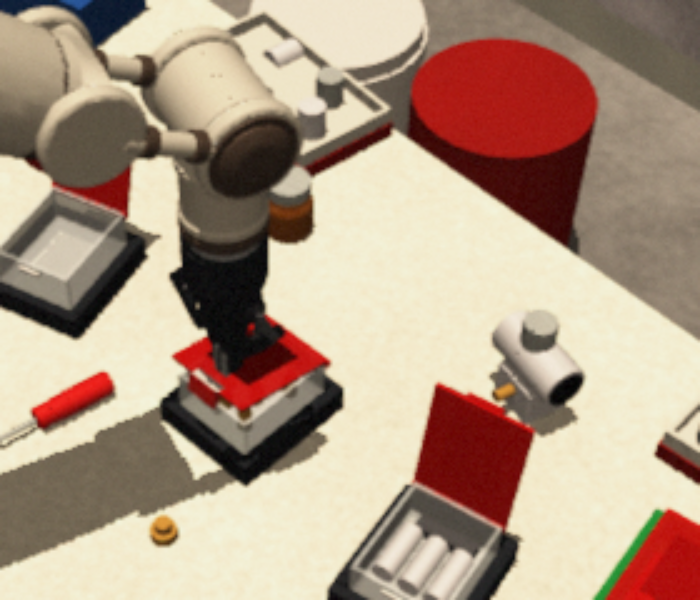

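The lid is at about 0.2 rad with the finger on it. I'll slide out toward the free edge and press in small steps.

```bash
python3 -m handwheel '{"xyz":[[0.004,0,0],[0.009,0,0],[0.014,0,0],[0.019,0,0],[0.022,0,0]],"rot":[[0,0,0],[0,0,0],[0,0,0],[0,0,0],[0,0,0]],"fingers":[0,0,0,0,0]}' && python3 -m handwheel '{"xyz":[[0,0,0.0015],[0,0,0.003],[0,0,0.0045],[0,0,0.006],[0,0,0.007]],"rot":[[0,0,0],[0,0,0],[0,0,0],[0,0,0],[0,0,0]],"fingers":[0,0,0,0,0]}'&& python3 -m handwheel '{"xyz":[[0,0,0.0005],[0,0,0.001],[0,0,0.0015],[0,0,0.002],[0,0,0.0025]],"rot":[[0,0,0],[0,0,0],[0,0,0],[0,0,0],[0,0,0]],"fingers":[0,0,0,0,0]}'
```

```text
time_s: 6.08
ee_pos: [493.9, -13.3, 113.6]
orientation: [0.0, -0.031, 1.0, -0.0]
ft_force: [0.1, 0.2, -0.2]
gripper_width: 0.003
finger_force: 0.1
time_s: 6.5
ee_pos: [494.4, -13.2, 106.0]
orientation: [-0.0, -0.031, 1.0, 0.0]
ft_force: [-0.6, 0.5, 0.6]
gripper_width: 0.004
finger_force: 0.1
time_s: 6.92
ee_pos: [494.5, -13.3, 103.8]
orientation: [0.0, -0.031, 1.0, -0.0]
ft_force: [-0.5, 0.7, -0.0]
gripper_width: -0.001
finger_force: 0.1
```

```bash
python3 -m handwheel '{"xyz":[[0,0,0.0005],[0,0,0.001],[0,0,0.0015],[0,0,0.002],[0,0,0.0025]],"rot":[[0,0,0],[0,0,0],[0,0,0],[0,0,0],[0,0,0]],"fingers":[0,0,0,0,0]}'
```

```text
time_s: 7.33
ee_pos: [494.4, -13.2, 101.3]
orientation: [0.0, -0.031, 1.0, -0.0]
ft_force: [-0.5, 0.6, 0.7]
gripper_width: -0.0
finger_force: 0.1
```

```bash
python3 -m handwheel '{"xyz":[[0,0,0.0004],[0,0,0.0008],[0,0,0.0012],[0,0,0.0016],[0,0,0.002]],"rot":[[0,0,0],[0,0,0],[0,0,0],[0,0,0],[0,0,0]],"fingers":[0,0,0,0,0]}'
```

```text
time_s: 7.75
ee_pos: [494.4, -13.2, 99.3]
orientation: [0.0, -0.031, 1.0, 0.0]
ft_force: [-0.9, 0.3, 0.7]
gripper_width: -0.003
finger_force: 0.1
```

```bash
python3 -m handwheel '{"xyz":[[0,0,0.0004],[0,0,0.0008],[0,0,0.0012],[0,0,0.0016],[0,0,0.002]],"rot":[[0,0,0],[0,0,0],[0,0,0],[0,0,0],[0,0,0]],"fingers":[0,0,0,0,0]}'
```

```text
time_s: 8.17
ee_pos: [494.5, -13.3, 98.0]
orientation: [-0.0, -0.031, 1.0, -0.0]
ft_force: [-3.7, 0.2, 10.0]
gripper_width: -0.002
finger_force: 4.8
```

```bash
python3 -m handwheel '{"xyz":[[0,0,0.0004],[0,0,0.0008],[0,0,0.0012],[0,0,0.0016],[0,0,0.002]],"rot":[[0,0,0],[0,0,0],[0,0,0],[0,0,0],[0,0,0]],"fingers":[0,0,0,0,0]}'
```

```text
time_s: 8.58
ee_pos: [494.3, -13.3, 96.1]
orientation: [-0.0, -0.031, 1.0, -0.0]
ft_force: [-3.5, 0.3, 7.4]
gripper_width: -0.002
finger_force: 3.2
```

```bash
python3 -m handwheel '{"xyz":[[0,0,0.0004],[0,0,0.0008],[0,0,0.0012],[0,0,0.0016],[0,0,0.002]],"rot":[[0,0,0],[0,0,0],[0,0,0],[0,0,0],[0,0,0]],"fingers":[0,0,0,0,0]}'
```

```text
time_s: 9.0
ee_pos: [494.3, -13.2, 93.2]
orientation: [-0.0, -0.031, 1.0, -0.0]
ft_force: [-2.2, -0.8, 2.1]
gripper_width: 0.002
finger_force: 1.2
```

```bash
python3 -m handwheel '{"xyz":[[0,0,0.0003],[0,0,0.0006],[0,0,0.0009],[0,0,0.0012],[0,0,0.0015]],"rot":[[0,0,0],[0,0,0],[0,0,0],[0,0,0],[0,0,0]],"fingers":[0,0,0,0,0]}'
```

```text
time_s: 9.42
ee_pos: [494.5, -13.2, 91.7]
orientation: [0.0, -0.031, 1.0, 0.0]
ft_force: [-1.2, -0.2, 1.0]
gripper_width: -0.001
finger_force: 0.3
```

```bash
python3 -m handwheel '{"xyz":[[0,0,0.0003],[0,0,0.0006],[0,0,0.0009],[0,0,0.0012],[0,0,0.0015]],"rot":[[0,0,0],[0,0,0],[0,0,0],[0,0,0],[0,0,0]],"fingers":[0,0,0,0,0]}'
```

```text
time_s: 9.83
ee_pos: [494.6, -13.3, 90.7]
orientation: [0.0, -0.031, 1.0, -0.0]
ft_force: [-1.6, -0.2, 4.9]
gripper_width: -0.005
finger_force: 2.7
```

Run:
```python
from h import *
print(robot.sense()["ft_force"],robot.sense()["ee_pos"])
p=eyes.snapshot("side"); cv2.imwrite("pics/s4.png",cv2.resize(p["frame"][200:320,260:400],(700,600)))
```

```text
[-1.64427156 -0.18386122  4.9342721 ] [494.57752285 -13.28316259  90.67875125]
```

View pics/s4.png

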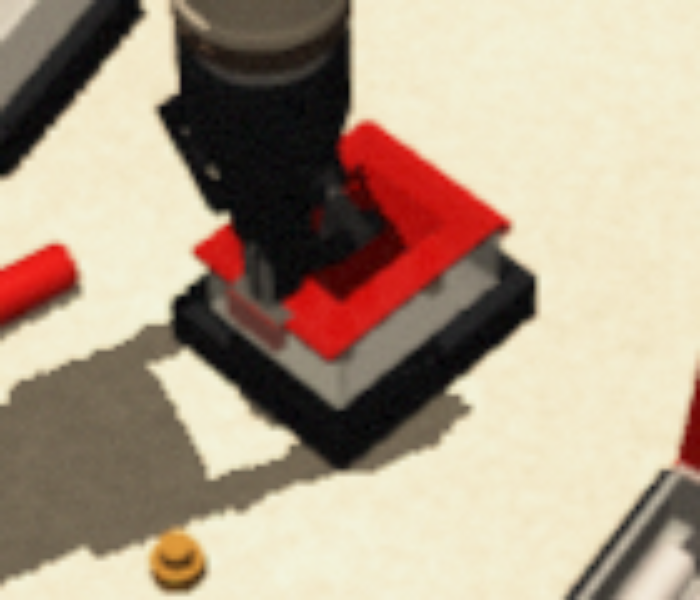

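The lid looks level, and the force is rising against the end stop. One small extra press to seat it, then I'll lift off.

```bash
python3 -m handwheel '{"xyz":[[0,0,0.0002],[0,0,0.0004],[0,0,0.0006],[0,0,0.0008],[0,0,0.0008]],"rot":[[0,0,0],[0,0,0],[0,0,0],[0,0,0],[0,0,0]],"fingers":[0,0,0,0,0]}'
```

```text
time_s: 10.3
ee_pos: [494.6, -13.3, 90.4]
orientation: [-0.0, -0.031, 1.0, -0.0]
ft_force: [-3.6, 1.0, 9.9]
gripper_width: -0.002
finger_force: 4.7
```

```bash
python3 -m handwheel '{"xyz":[[0,0,-0.03],[0,0,-0.07],[0,0,-0.11],[0,0,-0.15],[0,0,-0.18]],"rot":[[0,0,0],[0,0,0],[0,0,0],[0,0,0],[0,0,0]],"fingers":[0,0,0,0,0]}' && python3 -m handwheel '{"xyz":[[-0.01,-0.017,-0.01],[-0.027,-0.045,-0.02],[-0.044,-0.073,-0.02],[-0.061,-0.101,-0.02],[-0.078,-0.129,-0.02]],"rot":[[0,0,0],[0,0,0],[0,0,0],[0,0,0],[0,0,0]],"fingers":[0,0,0,0,0]}' && python3 -m handwheel '{"xyz":[[-0.017,-0.028,0],[-0.034,-0.056,0],[-0.048,-0.08,0],[-0.058,-0.0966,0],[-0.058,-0.0966,0]],"rot":[[0,0,-3],[0,0,-6],[0,0,-9],[0,0,-10.7],[0,0,-10.7]],"fingers":[0,0,0,0,0]}'
python3 - <<'E'
from h import *
p=eyes.snapshot("top"); W=world(p); C=cv2.cvtColor(p["frame"],cv2.COLOR_BGR2HSV).astype(int)
m=((C[...,0]<8)|(C[...,0]>172))&(C[...,1]>150)&(p["z_map"]>0)&(np.hypot(W[...,0]-545,W[...,1]+10)<85)&(W[...,2]>50)
L=W[m]
for i in range(5):
    m0=np.median(L,0); nv=np.linalg.svd(L-m0,full_matrices=False)[2][2]; L=L[abs((L-m0)@nv)<5]
nv*=np.sign(nv[2]); print(len(L),nv.round(3),"z",np.percentile(L[:,2],[1,50,99]).round(1),"x",np.percentile(L[:,0],[1,99]).round())
cv2.imwrite("pics/t5.png",cv2.resize(p["frame"][130:310,190:530],(800,424)))
E
```

```text
time_s: 10.72
ee_pos: [495.1, -13.4, 273.1]
orientation: [0.002, -0.031, 1.0, -0.001]
ft_force: [-0.1, -0.9, 0.1]
gripper_width: 0.002
finger_force: 0.0
time_s: 11.13
ee_pos: [581.2, -138.4, 289.4]
orientation: [0.0, -0.031, 1.0, -0.0]
ft_force: [0.1, 0.4, 0.7]
gripper_width: -0.004
finger_force: 0.0
time_s: 11.55
ee_pos: [645.1, -233.3, 287.8]
orientation: [-0.0, -0.123, 0.992, -0.0]
ft_force: [0.3, 0.0, 0.3]
gripper_width: -0.001
finger_force: 0.0
1687 [-0.002  0.     1.   ] z [69.  73.5 78. ] x [487. 604.]
```

View pics/t5.png

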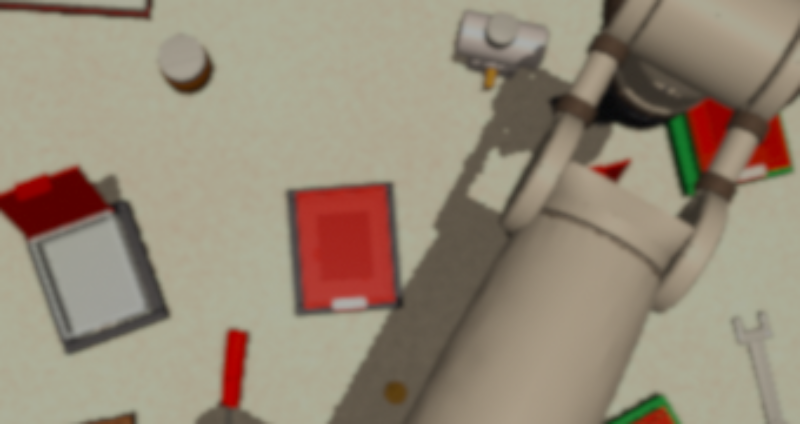

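The jets lid measures flat (tilt about 0.002 rad, white pad visible at crop (350,303)) and the empty lid is still open. Now the slides lid gets the same sequence.

```bash
python3 -m handwheel '{"xyz":[[0,0.003,0.025],[0,0.003,0.06],[0,0.003,0.09],[0,0.003,0.11],[0,0.003,0.119]],"rot":[[0,0,0],[0,0,0],[0,0,0],[0,0,0],[0,0,0]],"fingers":[0,0,0,0,0]}' && python3 -m handwheel '{"xyz":[[0.006,0,0],[0.012,0,0],[0.018,0,0],[0.024,0,0],[0.030,0,0]],"rot":[[0,0,0],[0,0,0],[0,0,0],[0,0,0],[0,0,0]],"fingers":[0,0,0,0,0]}' && python3 -m handwheel '{"xyz":[[0.006,0,0],[0.012,0,0],[0.018,0,0],[0.024,0,0],[0.030,0,0]],"rot":[[0,0,0],[0,0,0],[0,0,0],[0,0,0],[0,0,0]],"fingers":[0,0,0,0,0]}'
```

```text
time_s: 12.02
ee_pos: [641.2, -224.7, 166.0]
orientation: [-0.003, -0.125, 0.992, 0.002]
ft_force: [0.1, 0.5, 0.1]
gripper_width: 0.001
finger_force: 0.0
time_s: 12.43
ee_pos: [614.7, -235.1, 172.6]
orientation: [0.001, -0.124, 0.992, -0.001]
ft_force: [0.6, -0.3, 0.1]
gripper_width: 0.001
finger_force: 0.3
time_s: 12.85
ee_pos: [584.8, -242.0, 170.5]
orientation: [0.0, -0.124, 0.992, -0.0]
ft_force: [0.1, -0.2, 0.1]
gripper_width: -0.003
finger_force: 0.3
```

```bash
python3 -m handwheel '{"xyz":[[0.006,0,0.0003],[0.012,0,0.001],[0.018,0,0.002],[0.024,0,0.004],[0.030,0,0.006]],"rot":[[0,0,0],[0,0,0],[0,0,0],[0,0,0],[0,0,0]],"fingers":[0,0,0,0,0]}' && python3 -m handwheel '{"xyz":[[0.006,0,0.003],[0.012,0,0.0065],[0.018,0,0.0105],[0.023,0,0.015],[0.0275,0,0.0195]],"rot":[[0,0,0],[0,0,0],[0,0,0],[0,0,0],[0,0,0]],"fingers":[0,0,0,0,0]}' && python3 -m handwheel '{"xyz":[[0.004,0,0.0045],[0.008,0,0.009],[0.0115,0,0.014],[0.0145,0,0.019],[0.017,0,0.0235]],"rot":[[0,0,0],[0,0,0],[0,0,0],[0,0,0],[0,0,0]],"fingers":[0,0,0,0,0]}'
python3 - <<'E'
from h import *
p=eyes.snapshot("side"); cv2.imwrite("pics/s6.png",cv2.resize(p["frame"][180:380,320:560],(720,600)))
W=world(p); C=cv2.cvtColor(p["frame"],cv2.COLOR_BGR2HSV).astype(int)
m=((C[...,0]<8)|(C[...,0]>172))&(C[...,1]>150)&(p["z_map"]>0)&(np.hypot(W[...,0]-533,W[...,1]+257)<85)&(W[...,2]>45)
L=W[m]
for i in range(5):
    m0=np.median(L,0); nv=np.linalg.svd(L-m0,full_matrices=False)[2][2]; L=L[abs((L-m0)@nv)<5]
nv*=np.sign(nv[2]); print(len(L),nv.round(3),"angle",np.arccos(nv[2]).round(3),"z range",np.percentile(L[:,2],[1,50,99]).round(1))
E
```

```text
time_s: 13.27
ee_pos: [555.7, -249.3, 164.3]
orientation: [-0.0, -0.124, 0.992, 0.0]
ft_force: [0.6, 0.4, -0.6]
gripper_width: -0.0
finger_force: 0.2
time_s: 13.68
ee_pos: [529.0, -256.2, 144.5]
orientation: [-0.0, -0.124, 0.992, 0.0]
ft_force: [-0.1, 1.2, -0.1]
gripper_width: 0.001
finger_force: 0.2
time_s: 14.1
ee_pos: [512.8, -260.2, 120.8]
orientation: [-0.0, -0.124, 0.992, 0.0]
ft_force: [0.4, -0.1, -0.0]
gripper_width: -0.004
finger_force: 0.2
662 [0.408 0.123 0.905] angle 0.44 z range [ 63.9  99.7 115.1]
```

View pics/s6.png

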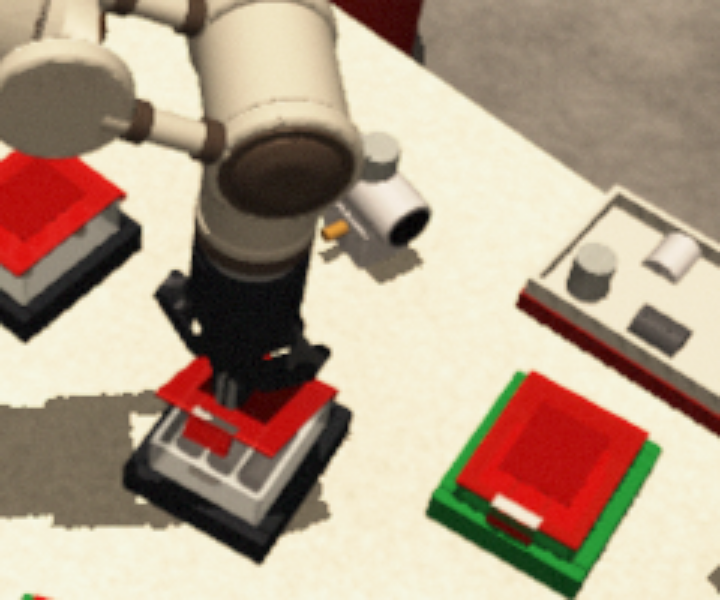

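```bash
python3 -m handwheel '{"xyz":[[0.001,0,0.003],[0.002,0,0.006],[0.003,0,0.009],[0.004,0,0.0115],[0.005,0,0.0135]],"rot":[[0,0,0],[0,0,0],[0,0,0],[0,0,0],[0,0,0]],"fingers":[0,0,0,0,0]}' && python3 -m handwheel '{"xyz":[[0.006,0,0],[0.012,0,0],[0.018,0,0],[0.024,0,0],[0.028,0,0]],"rot":[[0,0,0],[0,0,0],[0,0,0],[0,0,0],[0,0,0]],"fingers":[0,0,0,0,0]}' && python3 -m handwheel '{"xyz":[[0,0,0.002],[0,0,0.004],[0,0,0.006],[0,0,0.0075],[0,0,0.009]],"rot":[[0,0,0],[0,0,0],[0,0,0],[0,0,0],[0,0,0]],"fingers":[0,0,0,0,0]}'
```

```text
time_s: 14.57
ee_pos: [508.3, -261.4, 107.7]
orientation: [0.0, -0.124, 0.992, 0.0]
ft_force: [-0.6, 0.0, 0.4]
gripper_width: 0.002
finger_force: 0.1
time_s: 14.98
ee_pos: [480.4, -268.6, 108.1]
orientation: [-0.0, -0.124, 0.992, -0.0]
ft_force: [0.9, -0.2, 1.2]
gripper_width: 0.003
finger_force: 0.1
time_s: 15.4
ee_pos: [481.3, -268.2, 98.7]
orientation: [-0.0, -0.124, 0.992, 0.0]
ft_force: [0.1, 0.3, -1.0]
gripper_width: -0.003
finger_force: 0.1
```

```bash
python3 -m handwheel '{"xyz":[[0,0,0.0005],[0,0,0.001],[0,0,0.0015],[0,0,0.002],[0,0,0.0025]],"rot":[[0,0,0],[0,0,0],[0,0,0],[0,0,0],[0,0,0]],"fingers":[0,0,0,0,0]}'
```

```text
time_s: 15.82
ee_pos: [481.3, -268.4, 96.5]
orientation: [0.0, -0.124, 0.992, -0.0]
ft_force: [-0.5, 0.0, -0.2]
gripper_width: -0.0
finger_force: 0.1
```

```bash
python3 -m handwheel '{"xyz":[[0,0,0.0005],[0,0,0.001],[0,0,0.0015],[0,0,0.002],[0,0,0.0025]],"rot":[[0,0,0],[0,0,0],[0,0,0],[0,0,0],[0,0,0]],"fingers":[0,0,0,0,0]}'
```

```text
time_s: 16.23
ee_pos: [481.2, -268.3, 94.0]
orientation: [-0.0, -0.124, 0.992, 0.0]
ft_force: [-0.1, 0.1, 0.1]
gripper_width: 0.005
finger_force: 0.1
```

```bash
python3 -m handwheel '{"xyz":[[0,0,0.0004],[0,0,0.0008],[0,0,0.0012],[0,0,0.0016],[0,0,0.002]],"rot":[[0,0,0],[0,0,0],[0,0,0],[0,0,0],[0,0,0]],"fingers":[0,0,0,0,0]}'
```

```text
time_s: 16.65
ee_pos: [481.2, -268.3, 92.0]
orientation: [-0.0, -0.124, 0.992, 0.0]
ft_force: [0.1, 0.3, 0.4]
gripper_width: 0.0
finger_force: 0.1
```

```bash
python3 -m handwheel '{"xyz":[[0,0,0.0004],[0,0,0.0008],[0,0,0.0012],[0,0,0.0016],[0,0,0.002]],"rot":[[0,0,0],[0,0,0],[0,0,0],[0,0,0],[0,0,0]],"fingers":[0,0,0,0,0]}'
```

```text
time_s: 17.07
ee_pos: [481.2, -268.3, 89.9]
orientation: [-0.0, -0.124, 0.992, 0.0]
ft_force: [-0.6, -0.6, -0.5]
gripper_width: -0.003
finger_force: 0.1
```

```bash
python3 -m handwheel '{"xyz":[[0,0,0.0004],[0,0,0.0008],[0,0,0.0012],[0,0,0.0016],[0,0,0.002]],"rot":[[0,0,0],[0,0,0],[0,0,0],[0,0,0],[0,0,0]],"fingers":[0,0,0,0,0]}'
```

```text
time_s: 17.48
ee_pos: [481.2, -268.4, 88.1]
orientation: [-0.0, -0.124, 0.992, -0.0]
ft_force: [-1.9, 0.9, 2.9]
gripper_width: -0.004
finger_force: 1.5
```

Contact at about 88.3. I'll press through the catch.

```bash
python3 -m handwheel '{"xyz":[[0,0,0.0004],[0,0,0.0008],[0,0,0.0012],[0,0,0.0016],[0,0,0.002]],"rot":[[0,0,0],[0,0,0],[0,0,0],[0,0,0],[0,0,0]],"fingers":[0,0,0,0,0]}'
```

```text
time_s: 17.9
ee_pos: [481.3, -268.6, 87.4]
orientation: [-0.0, -0.125, 0.992, -0.0]
ft_force: [-4.1, 1.5, 10.6]
gripper_width: 0.0
finger_force: 5.3
```

```bash
python3 -m handwheel '{"xyz":[[0,0,0.0004],[0,0,0.0008],[0,0,0.0012],[0,0,0.0016],[0,0,0.002]],"rot":[[0,0,0],[0,0,0],[0,0,0],[0,0,0],[0,0,0]],"fingers":[0,0,0,0,0]}'
```

```text
time_s: 18.32
ee_pos: [481.0, -268.5, 84.6]
orientation: [-0.0, -0.124, 0.992, -0.0]
ft_force: [-3.0, 0.1, 5.3]
gripper_width: -0.001
finger_force: 2.3
```

```bash
python3 -m handwheel '{"xyz":[[0,0,0.0004],[0,0,0.0008],[0,0,0.0012],[0,0,0.0016],[0,0,0.002]],"rot":[[0,0,0],[0,0,0],[0,0,0],[0,0,0],[0,0,0]],"fingers":[0,0,0,0,0]}'
```

```text
time_s: 18.73
ee_pos: [481.3, -268.4, 81.8]
orientation: [0.0, -0.124, 0.992, -0.0]
ft_force: [-0.3, 0.2, 0.4]
gripper_width: 0.002
finger_force: 0.5
```

```bash
python3 -m handwheel '{"xyz":[[0,0,0.0003],[0,0,0.0006],[0,0,0.0009],[0,0,0.0012],[0,0,0.0014]],"rot":[[0,0,0],[0,0,0],[0,0,0],[0,0,0],[0,0,0]],"fingers":[0,0,0,0,0]}'
```

```text
time_s: 19.15
ee_pos: [481.3, -268.2, 80.7]
orientation: [0.0, -0.124, 0.992, 0.0]
ft_force: [-0.6, 1.2, 3.1]
gripper_width: -0.001
finger_force: 1.5
```

Snapped and at the stop. One last seating press, then I'll lift off, back away and check.

```bash
python3 -m handwheel '{"xyz":[[0,0,0.0003],[0,0,0.0006],[0,0,0.0009],[0,0,0.001],[0,0,0.001]],"rot":[[0,0,0],[0,0,0],[0,0,0],[0,0,0],[0,0,0]],"fingers":[0,0,0,0,0]}' && python3 -m handwheel '{"xyz":[[0,0,-0.01],[0,0,-0.04],[0,0,-0.08],[0,0,-0.115],[0,0,-0.14]],"rot":[[0,0,0],[0,0,0],[0,0,0],[0,0,0],[0,0,0]],"fingers":[0,0,0,0,0]}' && python3 -m handwheel '{"xyz":[[0.02,0,-0.02],[0.055,0,-0.04],[0.09,0,-0.06],[0.12,0,-0.07],[0.13,0,-0.07]],"rot":[[0,0,0],[0,0,0],[0,0,0],[0,0,0],[0,0,0]],"fingers":[0,0,0,0,0]}'
python3 - <<'E'
from h import *
for n in("side","top"):
    p=eyes.snapshot(n); W=world(p); C=cv2.cvtColor(p["frame"],cv2.COLOR_BGR2HSV).astype(int)
    cv2.imwrite(f"pics/{n}7.png",p["frame"])
    for c in((545,-10),(533,-257),(585,285)):
        m=((C[...,0]<8)|(C[...,0]>172))&(C[...,1]>150)&(p["z_map"]>0)&(np.hypot(W[...,0]-c[0],W[...,1]-c[1])<70)&(W[...,2]>45)
        L=W[m]
        for i in range(5):
            m0=np.median(L,0); nv=np.linalg.svd(L-m0,full_matrices=False)[2][2]; L=L[abs((L-m0)@nv)<5]
        nv*=np.sign(nv[2]); print(n,c,len(L),nv.round(3),"z",np.percentile(L[:,2],[1,50,99]).round(1))
E
```

```text
time_s: 19.57
ee_pos: [481.4, -268.3, 80.4]
orientation: [0.0, -0.124, 0.992, 0.0]
ft_force: [-2.0, 2.3, 7.7]
gripper_width: -0.002
finger_force: 3.7
time_s: 19.98
ee_pos: [482.1, -269.0, 223.7]
orientation: [0.002, -0.124, 0.992, -0.002]
ft_force: [0.7, -0.1, 0.9]
gripper_width: -0.0
finger_force: 0.0
time_s: 20.4
ee_pos: [353.3, -302.2, 293.0]
orientation: [0.001, -0.123, 0.992, -0.003]
ft_force: [0.4, -0.1, 1.0]
gripper_width: -0.001
finger_force: 0.0
side (545, -10) 758 [-0.01   0.011  1.   ] z [67.3 71.7 76.3]
side (533, -257) 1654 [-0.    -0.003  1.   ] z [57.5 62.  66.5]
side (585, 285) 40 [-0.984 -0.025  0.176] z [65.9 80.3 94.7]
top (545, -10) 1663 [-0.002  0.002  1.   ] z [68.9 73.5 77.9]
top (533, -257) 1623 [ 0.005 -0.003  1.   ] z [58.7 63.3 67.8]
top (585, 285) 747 [-0.911 -0.327  0.252] z [ 76.5 130.5 190.8]
```

View pics/side7.png

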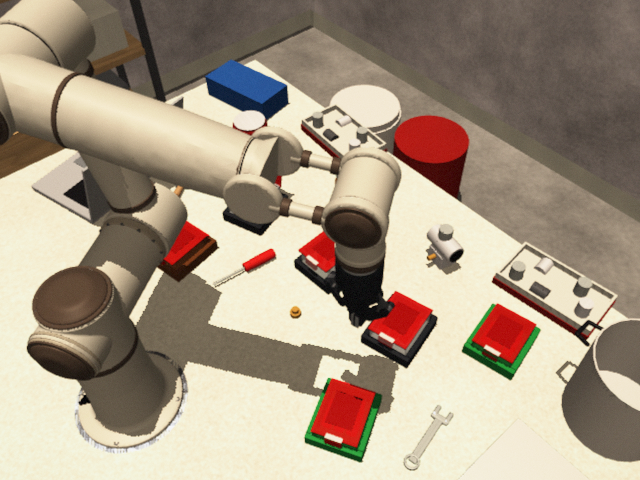

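Both lids are flat, jets at about (322,258) and slides at (402,318). In the top view the empty lid is still leaning back, and the bystanders that show in the picture are in place.

```bash
python3 -c "
from plant import hand_in
print(hand_in())"
```

```text
the job is handed in; nothing more can be done
None
```

I snapped the jets and slides lids shut, left the empty box open, and handed the job in at about 20 s; both lids measured flat after release, the highest measured press was about 11 N, and no result came back from the hand-in.

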